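# Hold a slide flush on the tilted viewing stage

### The arm

A 6-joint arm with a two-finger parallel gripper is mounted at the origin on a cart in front of the work surface, level with it; the furniture and walls round the work are solid. World frame = base frame: x ahead of the robot, y to its left, z up, the work surface at z = 0. Lengths are in m, angles in rad, forces in N, time in s.
With the tool pointing down it reaches from about 0.4 to 0.825 m from the base axis. Payload 7 kg.
Tool frame: the origin (TCP) lies on the front face of the gripper's body, between the roots of the fingers; the fingertips stand 66 mm ahead of it and the grasp point (between the pads) lies 47 mm ahead of it; z points along the fingers, y is the line along which they close (so a half turn about z gives the same grasp; the last joint's range is limited). The gripper opens to 88 mm and grips with 3 to 60 N. Pads are 19 mm wide; open, the fingers measure 130 mm over their backs; the gripper's body (78 mm by 193 mm) begins 47 mm behind the grasp point.
Start: joints at [0.288, 0.359, 0.012, 0, -1.224, -0.288], TCP at [0.675, -0, 0.292] pointing down, gripper open.
Joint ranges: [-3.07, 3.07], [-1.43, 2.12], [-1.02, 1.25], [-3.03, 1.67], [-3.05, -0], [-3.03, 3.03]. Speed limits (rad/s): [2.39, 2.39, 3.01, 3.14, 3.14, 3.14].

### API

Orientations are given as [roll, pitch, yaw] about the fixed x, y, z axes, in that order (R = Rz(yaw) Ry(pitch) Rx(roll)).
In Python, from rig import robot, optics gives the robot as it stands.
- The arm moves only by the tool play_rows, never from a script. Its argument "rows" is a list of rows, each a list of 5 numbers: the shift along the world's x, y, z scaled (see below), then the turn about the world's z scaled (see below), then the opening, from -1 (shut) to 1 (fully open). In form: [[dx, dy, dz, twist, grip], ...]. A call has 1 to 8 rows; each row is the pose to reach, as a shift and turn from the pose commanded when the call began; what a row does not reach only later rows make up. The controller multiplies each number of a shift by 500 mm and each number of a turn by pi/2 rad. A row lasts 1/12 s, in which the tool goes at most 41.7 mm and 7.16 degrees, less where a joint would pass 70% of its speed; a pose out of reach is approached as far as the arm can. A call with a number of a shift or a turn outside -1 to 1 is refused whole. A call with a gripper value outside its range is refused whole. The fingers move at their own pace and stop on an object; "squeeze" is the grip in N (left out, the last holds). Time passes only in rows, so rows that repeat a pose let the fingers close. It gives the time, the measured TCP pose, the force, the opening and the grip force at its end, in the units of the state.
- robot.sense(): the state, without advancing time (a new reading comes with each control period).
- optics.get_image(name): name is "scene" or "side" or "wrist"; returns (picture, depth): 400x640x3 uint8, blue, green, red; 400x640 float32, m along the optical axis (not along the pixel's ray), 0 where there is no reading.
- optics.camera_info(name): a dict with "vfov" (degrees; the focal length in pixels is half the picture's height over the tangent of half this angle, whatever the lens; pixels are square), "cx", "cy" (the principal point, pixels), "origin" and "orientation" of the camera in the world; the wrist camera has in their place "tool_from_camera" (4x4, takes a point from camera to tool coordinates, whose origin is the TCP and whose axes are the flange's). Camera axes: x right, y down, z forward; pixel columns grow to the right and rows downward; lengths in m; the calibration is good to about 2 mm. A picture is of the moment at which its call begins: read the wrist's pose just before it. camera_info takes no time and is no camera call.
- robot.sign_off(): hands the job in; it is judged then, once.
The state is a dict: "clock": time; "joint_positions": joint angles; "joint_vel": joint speeds; "tau": joint torques, N m; "eef_pos": TCP position; "ee_rot": TCP orientation; "contact_force": force on the tool from outside, world axes, zero at the start; "wrist_torque": the same for the moment, N m; "finger_gap": opening from 0.0 (shut) to 1.0 (fully open); "grip_force": force on a finger pad.
Only numpy, scipy, OpenCV 4.12 (cv2) and the standard library are available. Lean on these libraries where they do the work, as an engineer would, in place of code of your own. Each camera call takes 0.05 s, during which the arm holds its last target. There are 200 camera calls.

### The job

First push the viewing station's open filter drawer fully home, past its catch, until it seats. Then pick up the slide carrier by its blue grip, and lay its underside flush on the sloped stage, gently pressed, long side running up the slope and centred so that it covers the whole lit window. Finish while still gripping it and pressing it there: do not let go; leave the stage's tilt as it is, the drawer home, and the other things on the worktop undisturbed.

Things in the scene. Friction and masses are not known exactly. Their poses are not given: they have to be found in the camera images.
- station: White viewing station, fixed, 170 (x) x 130 (y) x 56 mm high; origin under its centre at worktop height, x from its drawer front to its back, y left, z up. Drawer in the front (-x) face. Two aluminium cheeks beside the stage, 98 mm high, 34 mm long; inner faces 52 mm and outer faces (with knobs) 67 mm either side of the middle.
- drawer (a joint): How far the filter drawer stands open (m): 0 = home, at most 0.08; starts 0.04 to 0.07 open. Slides along the station's x with about 1.2 N of friction; between about 9 and 4 mm open a sprung catch resists, up to about 8 N in all, then draws it in and holds it at its stop at 0.
- drawer_face (a point): Centre of the outer face of the grey drawer front: 112 mm wide, from 10 to 52 mm above the worktop; this point 31 mm above it, axes as the station's. A black finger lip 60 mm wide stands out 8 mm from the face at 47 to 52 mm above the worktop. Push along the station's +x; when home, this point lies 93 mm in front of the station's origin.
- stage: Dark steel stage plate 110 (x) x 98 (y) x 5 mm. Origin: centre of its top face and of the lit window (pale strip 56 x 16 mm, long along x), about 109 mm above the worktop, 22 to 27 mm behind the station's origin. x runs up the slope away from the drawer, z is the face's normal. Slope 11 to 29 degrees, varies. It gives 6 mm along its normal on springs (1.6 N to start, then 2 N per mm).
- frame_edge (a point): Middle of the upper edge of the tilting frame under the stage plate, 55 mm from its level axle; the frame sets the stage's tilt and is held by a stiff friction of 5 N m, which light pressing does not turn.
- slide: Slide carrier, 0.06 to 0.11 kg, flat on the worktop: aluminium frame 80 (x) x 34 (y) x 5 mm, blue upright grip in its middle 26 (x) x 12 (y) mm, top 48 mm above the underside, wider foot up to 9 mm. Origin: centre of the underside; x along the long side, z up the grip. Either way round will do. Grip across the 12 mm; it may pivot in the pads when an edge touches.
- vial: Bystander: small white vial, 34 mm across, 66 mm high, loose; origin under its centre.
- timer: Bystander: white count-down timer, 66 x 66 x 17 mm, loose; origin under its centre.
- crucible: Bystander: ceramic crucible, 50 mm across, 37 mm high, loose; origin under its centre.
- tips: Bystander: pipette tip box with blue lid, 64 x 102 x 55 mm, loose; origin under its centre.
Mind the look-alikes: they are no part of the job. Of the things that look like the station, the larger one is meant.

How it is judged:
By the outcome, as a careful person would: the job done as asked, in the order asked, and still so for the second after the job is handed in, while the arm keeps its last pose, push and grip.
It also fails if it takes over 48 s, if anything falls off the work surface, if the arm or the gripper's body presses on something with over 40 N, if the wrist force passes 120 N, or if a joint passes its speed limit or range.

## Working session

There is one attempt and no reset: what is moved stays moved. The work goes in short steps, Python scripts to look and compute and a tool call to move; the robot and the scene stay as the last step left them, time stands still between calls to the robot, and variables do not carry over. Pictures are saved under pics/ and viewed, at most 10 in all, crops included, and the job is handed in when it is done.

Besides the shell and the picture viewer there is one more tool, called as name(argument=value, ...), one argument or row to a line, values as JSON. play_rows: Moves the arm, as the interface text tells. Its arguments: {"type":"object","properties":{"rows":{"type":"array"},"squeeze":{"type":"number"}},"required":["rows"]}

```bash
mkdir -p pics; ls
cat > h.py <<'E'
import numpy as np, cv2
from scipy.spatial.transform import Rotation as R
from rig import robot, optics
def T(name, s=None):
    i=optics.camera_info(name)
    if name=="wrist":
        s=s or robot.sense(); M=np.eye(4)
        o=np.array(s["ee_rot"]); M[:3,:3]=R.from_euler("xyz",o).as_matrix(); M[:3,3]=s["eef_pos"]
        M=M@np.array(i["tool_from_camera"])
    else:
        M=np.eye(4); o=np.array(i["orientation"])
        M[:3,:3]=o if o.shape==(3,3) else R.from_euler("xyz",o).as_matrix(); M[:3,3]=i["origin"]
    return M, 200/np.tan(np.radians(i["vfov"])/2), i["cx"], i["cy"]
def grab(name, tag):
    s=robot.sense(); im,d=optics.get_image(name); M,f,cx,cy=T(name,s)
    np.savez("pics/%s.npz"%tag,im=im,d=d,M=M,k=[f,cx,cy]); cv2.imwrite("pics/%s.png"%tag,im)
def load(tag):
    z=np.load("pics/%s.npz"%tag); return z["im"],z["d"],z["M"],z["k"]
def cloud(tag):
    im,d,M,(f,cx,cy)=load(tag); v,u=np.mgrid[:400,:640]
    P=np.stack([(u-cx)/f*d,(v-cy)/f*d,d],-1)@M[:3,:3].T+M[:3,3]; P[d==0]=np.nan
    return im,P
def proj(tag,p):
    im,d,M,(f,cx,cy)=load(tag); q=(np.array(p)-M[:3,3])@M[:3,:3]
    return q[...,0]/q[...,2]*f+cx, q[...,1]/q[...,2]*f+cy
E
python3 - <<'E'
from h import *
for n in ("scene","side","wrist"): grab(n,n+"0"); print(n,optics.camera_info(n))
print(robot.sense())
E
```

```text
pics
scene {'vfov': 45.002443306668766, 'cx': 315.7367316564428, 'cy': 199.802502229624, 'origin': array([-0.41868238, -0.9411253 ,  0.67051187]), 'orientation': array([-1.96476643, -0.00199675, -0.85430106])}
side {'vfov': 44.7120177395513, 'cx': 318.75011703510233, 'cy': 197.15954267569018, 'origin': array([0.27381089, 1.1043119 , 1.5001082 ]), 'orientation': array([-2.42803601,  0.0065414 , -2.87708023])}
wrist {'vfov': 61.25343092636301, 'cx': 321.1072628872154, 'cy': 200.22679396423652, 'tool_from_camera': array([[-1.30837150e-04, -9.68188487e-01, -2.50221975e-01,
         6.76563665e-02],
       [ 9.99998945e-01,  2.35338251e-04, -1.43348240e-03,
         6.23340068e-04],
       [ 1.44676796e-03, -2.50221898e-01,  9.68187435e-01,
        -9.13685201e-02],
       [ 0.00000000e+00,  0.00000000e+00,  0.00000000e+00,
         1.00000000e+00]])}
{'clock': 0.15, 'joint_positions': array([ 2.88092361e-01,  3.59200834e-01,  1.12886018e-02, -2.47110208e-04,
       -1.22413890e+00, -2.88126921e-01]), 'joint_vel': array([ 0.00102212, -0.00221195,  0.00200166, -0.00154177, -0.00105586,
        0.00043253]), 'tau': array([ 1.39394037e-04, -5.83274567e+01,  2.93289685e+01,  7.00122759e+00,
        8.75052094e-03, -9.76538854e-05]), 'eef_pos': array([ 6.74708328e-01, -2.78868427e-05,  2.91461544e-01]), 'ee_rot': array([ 3.14032356e+00, -1.33834685e-04, -1.57091490e+00]), 'contact_force': array([-0.87816017, -0.00661205,  0.06922303]), 'wrist_torque': array([-0.01031046, -0.00500618,  0.02796789]), 'grip_force': 0.0, 'finger_gap': 1.0022714448246208}
```

View pics/scene0.png

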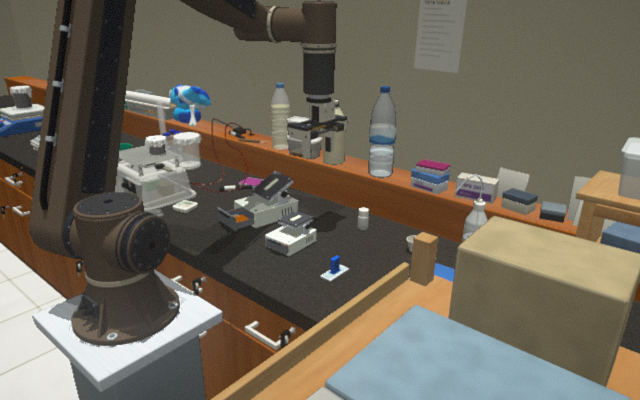

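View pics/side0.png

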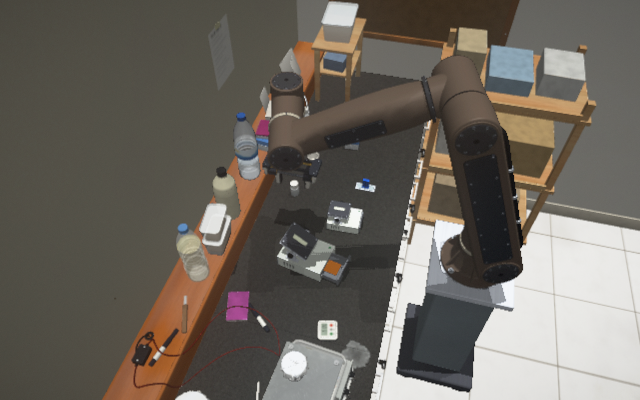

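The scene view shows two station-like objects: a large one at about (265,207) with an open drawer showing orange inside at (236,217), and a small one at (291,236). The slide carrier's blue grip is at (335,265). In the side view they are at (310,252), (345,217) and (366,186).

Candidates for the station are (265,207) and (291,236), and I choose the larger. The only visible candidate for the slide is (335,265). I'll check both in a close crop.

Run:
```python
from h import *
im=load("side0")[0]; s=load("scene0")[0]
a=cv2.resize(im[160:300,255:395],(560,560),interpolation=cv2.INTER_CUBIC)
b=cv2.resize(s[165:290,205:355],(240*2,200*2),interpolation=cv2.INTER_CUBIC)[:, :240*2]
cv2.imwrite("pics/cropside.png",a)
_,P=cloud("side0")
for n,(u,v) in dict(big=(305,262),small=(355,222),slide=(361,188),grip=(366,182),drawer=(335,268),timer=(327,330),vial=(294,183)).items(): print(n,P[v,u].round(3))
cv2.imwrite("pics/cropscene.png",b)
```

```text
big [0.578 0.202 0.053]
small [ 0.448 -0.028  0.04 ]
slide [ 0.467 -0.24   0.   ]
grip [ 0.45  -0.249  0.032]
drawer [0.475 0.176 0.016]
timer [0.443 0.414 0.016]
vial [ 0.724 -0.141  0.063]
```

View pics/cropside.png

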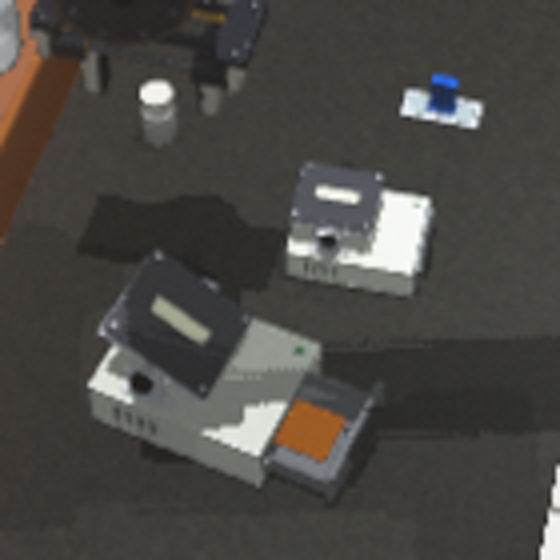

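View pics/wrist0.png

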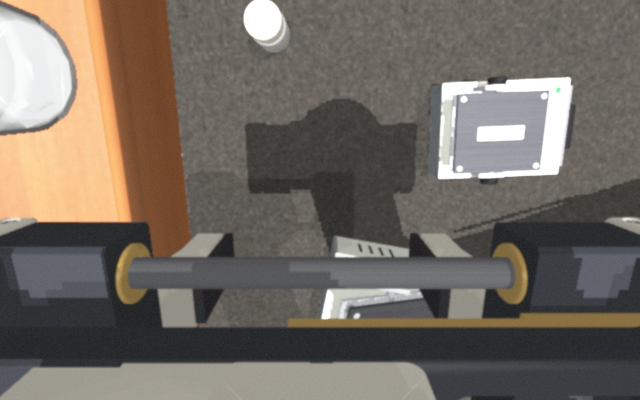

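The crop confirms it: the large station at crop (200,360) has the orange drawer open at about (325,440), and the small one is closed at (355,225). The slide with its blue grip is at (443,95). The wrist view shows only the small station and the vial clearly. Next I'll measure from the side cloud.

```bash
cat > m.py <<'E'
from h import *
import sys
def meas(tag):
    im,P=cloud(tag); X,Y,Z=P[...,0],P[...,1],P[...,2]
    roi=(X>.35)&(X<.8)&(Y>.02)&(Y<.36)
    b=roi&(abs(Z-.056)<.005)&(im.min(-1)>110)
    n,l,st,_=cv2.connectedComponentsWithStats(b.astype(np.uint8))
    if n>1:
        p=P[l==1+st[1:,4].argmax()]; print(tag,"body top",len(p),p[:,2].mean().round(4),cv2.minAreaRect((p[:,:2]*1000).astype(np.float32)))
    s=roi&(Z>.075)&(Z<.16)
    p=P[s]; 
    if len(p)<100: return
    rng=np.random.default_rng(0); best=0
    for _ in range(300):
        a,bb,c=p[rng.choice(len(p),3,False)]; nn=np.cross(bb-a,c-a); L=np.linalg.norm(nn)
        if L<1e-9: continue
        nn/=L
        if abs(nn[2])<.8: continue
        k=abs((p-a)@nn)<.002
        if k.sum()>best: best=k.sum(); K=k
    q=p[K]; c=q.mean(0); nn=np.linalg.svd(q-c,full_matrices=False)[2][2]; nn*=np.sign(nn[2])
    up=-nn.copy(); up[2]=0; up/=np.linalg.norm(up); 
    ty=np.cross(nn,up); ty/=np.linalg.norm(ty); tx=np.cross(ty,nn)
    uv=np.stack([(q-c)@tx,(q-c)@ty],-1)*1000
    print("plane",best,"c",c.round(4),"tilt",np.degrees(np.arccos(nn[2])).round(2),"uphill yaw",np.degrees(np.arctan2(up[1],up[0])).round(2))
    r=cv2.minAreaRect(uv.astype(np.float32)); print("plate rect in plane",r,"-> world",(c+tx*r[0][0]/1000+ty*r[0][1]/1000).round(4))
    full=s&(abs((P-c)@nn)<.003)
    w=full&(im.min(-1)>130)
    n,l,st,_=cv2.connectedComponentsWithStats(w.astype(np.uint8)); 
    if n>1:
        wq=P[l==1+st[1:,4].argmax()]; uv=np.stack([(wq-c)@tx,(wq-c)@ty],-1)*1000; r=cv2.minAreaRect(uv.astype(np.float32))
        print("window",len(wq),r,"-> world",(c+tx*r[0][0]/1000+ty*r[0][1]/1000).round(4))
def slide(tag):
    im,P=cloud(tag); X,Y,Z=P[...,0],P[...,1],P[...,2]
    roi=(X>.3)&(X<.62)&(Y<-.13)&(Y>-.4)
    I=im.astype(int); blue=roi&(I[...,0]>I[...,2]+60)
    t=blue&(Z>.043); q=P[t]
    if len(q)>3: print(tag,"grip top",len(q),q.mean(0).round(4),cv2.minAreaRect((q[:,:2]*1000).astype(np.float32)))
    f=roi&(abs(Z-.005)<.006)&(im.min(-1)>110); q=P[f]
    if len(q)>3: print("frame",len(q),q.mean(0).round(4),cv2.minAreaRect((q[:,:2]*1000).astype(np.float32)))
E
python3 - <<'E'
from m import *
for t in("side0","scene0"): meas(t); slide(t)
im,P=cloud("side0")
# drawer front: points in front
for t in ("side0","scene0"):
    im,P=cloud(t); X,Y,Z=P[...,0],P[...,1],P[...,2]
    k=(X>.38)&(X<.5)&(Y>.08)&(Y<.26)&(Z>.044)&(Z<.056)&(im.max(-1)<130); q=P[k]; print(t,len(q),cv2.minAreaRect((q[:,:2]*1000).astype(np.float32)) if len(q)>3 else "")
E
```

```text
side0 body top 171 0.0552 ((532.6312866210938, 136.36233520507812), (68.33150482177734, 67.4837417602539), 78.59724426269531)
plane 332 c [0.6113 0.1526 0.1063] tilt 25.37 uphill yaw -13.01
plate rect in plane ((0.34699249267578125, 1.1228790283203125), (109.34829711914062, 98.36734771728516), 2.5071256160736084) -> world [0.6119 0.1536 0.1065]
window 15 ((-9.165325164794922, -1.0725336074829102), (31.51047134399414, 10.350892066955566), 4.513725280761719) -> world [0.603  0.1534 0.1024]
side0 grip top 8 [ 0.4512 -0.244   0.0473] ((451.46942138671875, -241.72276306152344), (20.946008682250977, 11.053264617919922), 7.5558953285217285)
frame 85 [ 0.4536 -0.2436  0.0035] ((453.64276123046875, -200.06056213378906), (140.35018920898438, 82.87354278564453), 88.77720642089844)
scene0 body top 262 0.0555 ((579.138427734375, 119.33866119384766), (71.71566009521484, 166.5907440185547), 76.76456451416016)
plane 365 c [0.605  0.1464 0.1067] tilt 27.28 uphill yaw -9.38
plate rect in plane ((2.6906471252441406, -2.2962989807128906), (110.6086654663086, 109.26158142089844), 88.35421752929688) -> world [0.6069 0.1437 0.1079]
window 22 ((6.002363204956055, 3.184325695037842), (10.110345840454102, 49.020450592041016), 82.19062042236328) -> world [0.6107 0.1486 0.1094]
scene0 grip top 31 [ 0.4474 -0.2529  0.0471] ((447.358154296875, -252.13143920898438), (25.766969680786133, 13.250455856323242), 5.4882330894470215)
frame 185 [ 0.4433 -0.2558  0.0047] ((452.635498046875, -249.853515625), (42.78740310668945, 89.8216323852539), 88.0604476928711)
side0 90 ((449.1542663574219, 172.13046264648438), (61.82666778564453, 124.30012512207031), 20.99999237060547)
scene0 89 ((465.9301452636719, 170.36578369140625), (115.16133880615234, 82.84080505371094), 74.31564331054688)
```

play_rows(
  rows=[
    [-0.35, 0.36, 0, 0.6, 1],
    [-0.35, 0.36, 0, 0.6, 1],
    [-0.35, 0.36, 0, 0.6, 1],
    [-0.35, 0.36, 0, 0.6, 1],
    [-0.35, 0.36, 0, 0.6, 1],
    [-0.35, 0.36, 0, 0.6, 1],
    [-0.35, 0.36, 0, 0.6, 1],
    [-0.35, 0.36, 0, 0.6, 1],
  ],
)

```text
clock: 0.82
eef_pos: [0.4983, 0.1819, 0.2926]
ee_rot: [-3.141, 0.0, -0.617]
contact_force: [-0.4, -0.7, -0.4]
finger_gap: 1.004
grip_force: 0.0
```

play_rows(
  rows=[
    [0, 0, 0, 0.27, -1],
    [0, 0, 0, 0.27, -1],
    [0, 0, 0, 0.27, -1],
    [0, 0, 0, 0.27, -1],
    [0, 0, 0, 0.27, -1],
    [0, 0, 0, 0.27, -1],
  ],
)

```text
clock: 1.32
eef_pos: [0.4999, 0.1799, 0.292]
ee_rot: [3.141, 0.0, -0.206]
contact_force: [-0.2, 0.4, 0.4]
finger_gap: 0.607
grip_force: 0.0
```

Run:
```python
from m import *
grab("wrist","w1"); s=robot.sense(); print(s["clock"],s["eef_pos"],s["ee_rot"],s["contact_force"]); meas("w1")
```

```text
1.3667 [0.49989077 0.17991371 0.29203927] [ 3.14143998e+00  2.29877129e-04 -2.06535192e-01] [-0.16326389  0.04733366 -0.09035359]
w1 body top 8986 0.0549 ((554.847900390625, 158.62863159179688), (130.74781799316406, 101.90576934814453), 78.90115356445312)
plane 14470 c [0.6043 0.1497 0.1044] tilt 27.04 uphill yaw -10.68
plate rect in plane ((-4.613700866699219, -0.16596603393554688), (98.49042510986328, 88.01905059814453), 89.65274810791016) -> world [0.6002 0.1503 0.1023]
window 1810 ((6.406801223754883, -0.05458831787109375), (57.789337158203125, 17.37546730041504), 0.01570533588528633) -> world [0.6099 0.1486 0.1073]
```

View pics/w1.png

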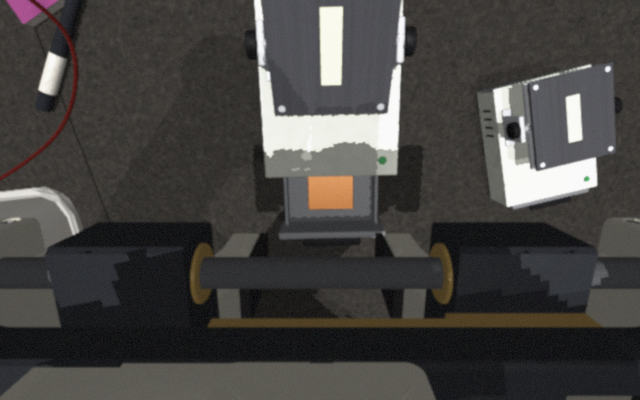

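The wrist view shows the big station's window at (331,46), the drawer tray at (331,192), and its front with the lip at row ~232, columns 280–385. Yaw is about -11°. Next is the lip position.

Run:
```python
from m import *
im,P=cloud("w1")
for v in range(216,244,3): print(v,P[v,332].round(4),im[v,332])
print([P[235,u].round(4) for u in (285,300,360,375)])
y=np.radians(-10.9); d=np.array([np.cos(y),np.sin(y)]); o=np.array([.6099,.1486])-.0235*d
print("station o",o,"face home",o-.093*d)
k=(P[...,2]>.04)&(P[...,2]<.058)&(P[...,0]<.5)&(P[...,0]>.38); q=P[k][:,:2]-o; a=q@d; print("lip stand-out: front x",np.percentile(a,[0,1,5,20]))
_,l=np.mgrid[:400,:640]
```

```text
216 [0.4511 0.1767 0.0143] [89 88 86]
219 [0.4471 0.1774 0.0127] [70 66 66]
222 [0.4453 0.1779 0.0182] [56 54 54]
225 [0.445  0.1783 0.0278] [53 53 53]
228 [0.4456 0.1786 0.0392] [53 50 51]
231 [0.446  0.1788 0.0496] [63 61 61]
234 [0.4429 0.1795 0.0501] [99 97 97]
237 [0.44   0.1801 0.0513] [77 76 74]
240 [0.4366 0.1808 0.0507] [29 28 31]
243 [0.4329 0.1815 0.0498] [24 23 26]
[array([0.4523, 0.2276, 0.0513]), array([0.4488, 0.2124, 0.0506]), array([0.4361, 0.151 , 0.0509]), array([0.4328, 0.1357, 0.0509])]
station o [0.58682397 0.15304374] face home [0.49550181 0.17062962]
lip stand-out: front x [-0.16468808 -0.15857165 -0.15665827 -0.15069811]
```

play_rows(
  rows=[
    [-0.2, 0.018, 0, 0.01, -1],
    [-0.2, 0.018, 0, 0.01, -1],
    [-0.2, 0.018, 0, 0.01, -1],
    [-0.2, 0.018, 0, 0.01, -1],
    [-0.2, 0.018, -0.1, 0.01, -1],
    [-0.2, 0.018, -0.18, 0.01, -1],
    [-0.2, 0.018, -0.18, 0.01, -1],
  ],
  squeeze=5,
)

```text
clock: 1.95
eef_pos: [0.3976, 0.1868, 0.1972]
ee_rot: [3.136, 0.005, -0.191]
contact_force: [-0.7, -1.9, -1.0]
finger_gap: 0.039
grip_force: 0.0
```

play_rows(
  rows=[
    [0, 0, -0.08, 0, -1],
    [0, 0, -0.16, 0, -1],
    [0, 0, -0.21, 0, -1],
    [0, 0, -0.212, 0, -1],
    [0, 0, -0.212, 0, -1],
  ],
)

```text
clock: 2.37
eef_pos: [0.4004, 0.1889, 0.0962]
ee_rot: [3.139, 0.001, -0.189]
contact_force: [0.5, 0.8, 0.1]
finger_gap: 0.006
grip_force: 0.0
```

play_rows(
  rows=[
    [0.02, -0.004, 0, 0, -1],
    [0.035, -0.007, 0, 0, -1],
    [0.05, -0.0095, 0, 0, -1],
    [0.065, -0.0125, 0, 0, -1],
    [0.08, -0.0155, 0, 0, -1],
    [0.095, -0.018, 0, 0, -1],
    [0.11, -0.021, 0, 0, -1],
    [0.118, -0.0227, 0, 0, -1],
  ],
)

```text
clock: 3.03
eef_pos: [0.46, 0.1774, 0.0962]
ee_rot: [3.142, -0.0, -0.189]
contact_force: [-1.6, 1.0, 1.2]
finger_gap: 0.007
grip_force: 0.7
```

play_rows(
  rows=[
    [0.006, -0.0012, 0, 0, -1],
    [0.012, -0.0023, 0, 0, -1],
    [0.018, -0.0035, 0, 0, -1],
    [0.024, -0.0046, 0, 0, -1],
    [0.03, -0.0058, 0, 0, -1],
    [0.034, -0.0065, 0, 0, -1],
    [0.034, -0.0065, 0, 0, -1],
  ],
)

```text
clock: 3.62
eef_pos: [0.4762, 0.1744, 0.0961]
ee_rot: [3.141, -0.0, -0.188]
contact_force: [0.6, 0.5, -0.0]
finger_gap: 0.009
grip_force: 0.0
```

play_rows(
  rows=[
    [0.002, -0.0004, 0, 0, -1],
    [0.004, -0.0008, 0, 0, -1],
    [0.006, -0.0012, 0, 0, -1],
    [0.006, -0.0012, 0, 0, -1],
  ],
)

```text
clock: 3.95
eef_pos: [0.478, 0.1739, 0.0961]
ee_rot: [3.141, 0.002, -0.189]
contact_force: [-8.8, 4.5, 4.7]
finger_gap: 0.008
grip_force: 4.6
```

play_rows(
  rows=[
    [0.002, -0.0004, 0, 0, -1],
    [0.004, -0.0008, 0, 0, -1],
    [0.004, -0.0008, 0, 0, -1],
  ],
)

```text
clock: 4.2
eef_pos: [0.4783, 0.1737, 0.096]
ee_rot: [3.141, 0.004, -0.189]
contact_force: [-20.7, 11.1, 12.0]
finger_gap: -0.001
grip_force: 10.8
```

play_rows(
  rows=[
    [-0.03, 0.006, 0, 0, -1],
    [-0.06, 0.012, 0, 0, -1],
    [-0.09, 0.018, 0.05, 0, -1],
    [-0.06, 0.012, 0.13, 0, -1],
    [-0.01, 0.01, 0.21, 0, -1],
    [0.03, 0.01, 0.28, 0, 0],
    [0.05, 0.01, 0.32, 0, 1],
    [0.05, 0.01, 0.32, 0, 1],
  ],
)

```text
clock: 4.87
eef_pos: [0.5104, 0.1797, 0.2623]
ee_rot: [-3.135, -0.008, -0.188]
contact_force: [1.1, 0.7, -0.3]
finger_gap: 0.175
grip_force: 0.0
```

Run:
```python
from m import *
grab("wrist","w2"); s=robot.sense(); print(s["clock"],s["eef_pos"],s["ee_rot"]); meas("w2")
im,P=cloud("w2")
y=np.radians(-10.9); d=np.array([np.cos(y),np.sin(y)]); o=np.array([.6099,.1486])-.0235*d
q=P[...,:2]-o; a=q@d; b=q@np.array([-d[1],d[0]])
k=(P[...,2]>.045)&(P[...,2]<.054)&(abs(b)<.025)&(a<-.07)&(a>-.18); print("lip front",np.percentile(a[k],[0,2,5,20]),k.sum())
k=(P[...,2]>.053)&(P[...,2]<.06)&(abs(b)<.055)&(a<-.05)&(a>-.18)&(im.min(-1)>110); print("body front",np.percentile(a[k],[0,2,5]))
cv2.imwrite("pics/w2c.png",cv2.resize(im[100:290,200:460],(780,570)))
```

```text
4.9167 [0.50826421 0.17904171 0.2592048 ] [-3.1373917  -0.00452394 -0.18914819]
w2 body top 10272 0.0548 ((553.9837036132812, 158.91534423828125), (130.32444763183594, 101.86074829101562), 78.9703140258789)
plane 18382 c [0.6065 0.1491 0.1055] tilt 27.05 uphill yaw -10.68
plate rect in plane ((-5.738765716552734, -0.09713363647460938), (90.86107635498047, 98.34500885009766), 0.03801538050174713) -> world [0.6015 0.15   0.1029]
window 2162 ((3.509654998779297, -0.047072410583496094), (57.70712661743164, 16.724557876586914), 0.4081442654132843) -> world [0.6096 0.1485 0.1071]
lip front [-0.09955817 -0.09916649 -0.09882085 -0.09608804] 942
body front [-0.08417469 -0.08286917 -0.08178389]
```

View pics/w2c.png

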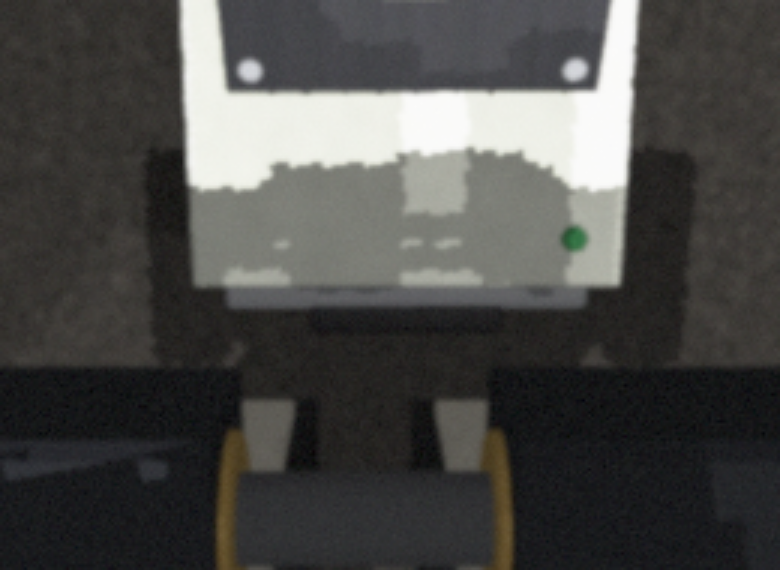

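The drawer front at crop rows 288–308 is flush against the body, with the lip at rows 308–330. It measures 15.5 mm from lip to body (nominal 16), so the drawer is home. Now to the slide.

play_rows(
  rows=[
    [-0.16, -0.6, 0, 0.12, 1],
    [-0.16, -0.6, 0, 0.12, 1],
    [-0.16, -0.6, 0, 0.12, 1],
    [-0.16, -0.6, 0, 0.12, 1],
    [-0.16, -0.6, 0, 0.12, 1],
    [-0.16, -0.6, 0, 0.12, 1],
    [-0.16, -0.6, 0, 0.12, 1],
    [-0.16, -0.6, 0, 0.12, 1],
  ],
)

```text
clock: 5.58
eef_pos: [0.4234, -0.1245, 0.2554]
ee_rot: [3.141, 0.002, -0.001]
contact_force: [-0.1, -0.6, -0.1]
finger_gap: 0.823
grip_force: 0.0
```

play_rows(
  rows=[
    [0, -0.08, 0, 0, 1],
    [0, -0.16, 0, 0, 1],
    [0, -0.22, 0, 0, 1],
    [0, -0.26, 0, 0, 1],
    [0, -0.26, 0, 0, 1],
    [0, -0.26, 0, 0, 1],
    [0, -0.26, 0, 0, 1],
  ],
)

```text
clock: 6.17
eef_pos: [0.4253, -0.2513, 0.2554]
ee_rot: [-3.141, 0.001, -0.001]
contact_force: [-0.6, 0.6, 0.0]
finger_gap: 0.999
grip_force: 0.0
```

Run:
```python
from m import *
grab("wrist","w3"); s=robot.sense(); print(s["clock"],s["eef_pos"],s["ee_rot"],s["finger_gap"]); slide("w3")
im,P=cloud("w3"); X,Y,Z=P[...,0],P[...,1],P[...,2]
f=(abs(Z-.005)<.004)&(im.min(-1)>100)&(X<.56)&(abs(Y+.25)<.07); n,l,st,c=cv2.connectedComponentsWithStats(f.astype(np.uint8))
q=P[f]; print(len(q),cv2.minAreaRect((q[:,:2]*1000).astype(np.float32)))
cv2.imwrite("pics/w3c.png",im[:300,120:520])
```

```text
6.2167 [ 0.42558991 -0.25098152  0.2556797 ] [-3.14129749e+00  7.96842172e-04  3.90231285e-04] 1.0063457696866884
w3 grip top 369 [ 0.4519 -0.2524  0.0465] ((451.5328674316406, -252.1953887939453), (24.285459518432617, 11.697561264038086), 0.1863105595111847)
frame 3449 [ 0.4698 -0.2747  0.0025] ((465.8577575683594, -266.11187744140625), (267.6905212402344, 253.34304809570312), 89.96186828613281)
2196 ((450.8378601074219, -261.85919189453125), (83.99226379394531, 218.17974853515625), 76.76416015625)
```

View pics/w3c.png

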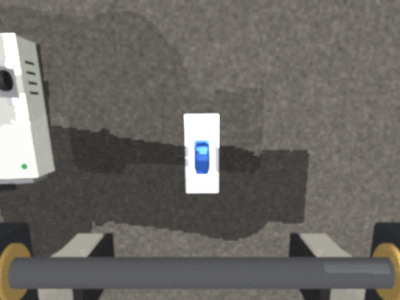

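The slide is at crop columns 184–219, rows 113–193, with the blue grip at (202,157). It is nearly aligned with the tool, so I'll measure its rectangle precisely.

Run:
```python
from m import *
im,P=cloud("w3"); X,Y,Z=P[...,0],P[...,1],P[...,2]
I=im.astype(int); f=np.zeros((400,640),bool); f[105:200,295:350]=True
w=f&(im.min(-1)>130); b=f&(I[...,0]>I[...,2]+60)
q=P[w&(Z<.012)]; r=cv2.minAreaRect((q[:,:2]*1000).astype(np.float32)); print(r,q[:,2].mean(),(I[110:196,300:345].min(-1)>130).sum())
print(q.min(0),q.max(0))
t=P[b&(Z>.044)]; print(cv2.minAreaRect((t[:,:2]*1000).astype(np.float32)))
```

```text
((450.6415100097656, -252.20982360839844), (82.625244140625, 36.2935905456543), 0.69120192527771) 0.0037386199131527634 2459
[ 0.40935906 -0.27068502 -0.00360016] [ 0.49174837 -0.23371294  0.0093625 ]
((451.5329284667969, -252.21881103515625), (24.285459518432617, 11.650710105895996), 0.1863105595111847)
```

play_rows(
  rows=[
    [0.051, -0.0024, -0.08, 0.003, 1],
    [0.051, -0.0024, -0.16, 0.003, 1],
    [0.051, -0.0024, -0.24, 0.003, 1],
    [0.051, -0.0024, -0.3, 0.003, 1],
    [0.051, -0.0024, -0.335, 0.003, 1],
    [0.051, -0.0024, -0.349, 0.003, 1],
    [0.051, -0.0024, -0.349, 0.003, 1],
    [0.051, -0.0024, -0.349, 0.003, 1],
  ],
  squeeze=10,
)

```text
clock: 6.88
eef_pos: [0.4522, -0.2523, 0.0824]
ee_rot: [3.141, -0.001, 0.006]
contact_force: [-0.1, 0.7, 0.2]
finger_gap: 1.0
grip_force: 0.0
```

play_rows(
  rows=[
    [0, 0, 0, 0, -1],
    [0, 0, 0, 0, -1],
    [0, 0, 0, 0, -1],
    [0, 0, 0, 0, -1],
    [0, 0, 0, 0, -1],
    [0, 0, 0, 0, -1],
    [0, 0, 0, 0, -1],
    [0, 0, 0, 0, -1],
  ],
)

```text
clock: 7.55
eef_pos: [0.4514, -0.2529, 0.0817]
ee_rot: [3.142, 0.0, 0.005]
contact_force: [-0.0, -0.1, -0.3]
finger_gap: 0.455
grip_force: 0.0
```

play_rows(
  rows=[
    [0, 0, 0, 0, -1],
    [0, 0, 0, 0, -1],
    [0, 0, 0, 0, -1],
    [0, 0, 0, 0, -1],
    [0, 0, 0, 0, -1],
    [0, 0, 0, 0, -1],
    [0, 0, 0, 0, -1],
    [0, 0, 0, 0, -1],
  ],
)

```text
clock: 8.22
eef_pos: [0.4514, -0.2528, 0.0816]
ee_rot: [-3.142, 0.0, 0.005]
contact_force: [-0.3, -0.4, -1.2]
finger_gap: 0.134
grip_force: 10.0
```

play_rows(
  rows=[
    [0, 0, 0.03, 0, -1],
    [0, 0, 0.09, 0, -1],
    [0, 0, 0.16, 0, -1],
    [0, 0, 0.23, 0, -1],
    [0, 0, 0.3, 0, -1],
    [0, 0, 0.35, 0, -1],
    [0, 0, 0.357, 0, -1],
    [0, 0, 0.357, 0, -1],
  ],
)

```text
clock: 8.88
eef_pos: [0.4521, -0.2529, 0.2621]
ee_rot: [3.141, -0.004, 0.005]
contact_force: [0.2, 0.7, -1.3]
finger_gap: 0.141
grip_force: 10.0
```

```bash
cat > path.py <<'E'
from h import *
O=np.array([.6097,.1486,.1072]); th=np.radians(27.05); y=np.radians(-10.8); h=34.6
def tcp(xs,zs):
    u=(xs*np.cos(th)-zs*np.sin(th))/1e3; z=(xs*np.sin(th)+zs*np.cos(th))/1e3
    return O+[u*np.cos(y),u*np.sin(y),z+.047]
def piv(phi,xc,d=0):
    p=np.radians(phi); return tcp(xc-40*np.cos(p)+h*np.sin(p), 40*np.sin(p)+h*np.cos(p)-d)
E
python3 - <<'E'
from path import *
s=robot.sense(); print(s["clock"],s["eef_pos"],s["ee_rot"],s["contact_force"],s["grip_force"],s["finger_gap"])
grab("wrist","w4"); im,P=cloud("w4"); p=np.array(s["eef_pos"])
Q=P-p; k=(abs(Q[...,1])<.03)&(abs(Q[...,0])<.06)&(Q[...,2]<-.06)&(Q[...,2]>-.1); v,u=np.where(k); print(k.sum(), v.min(),v.max(),u.min(),u.max())
q=Q[k]; fr=q[(q[:,0]>.016)]; print("frame front x max",fr[:,0].max(),"y",fr[:,1].min(),fr[:,1].max()); 
A=np.c_[fr[:,0],fr[:,1],np.ones(len(fr))]; print(np.linalg.lstsq(A,fr[:,2],rcond=None)[0])
for ph,xc,d in ((27,48,-15),(27,48,-2),(27,48,1),(18,45,1),(9,42,1),(0,40,1),(0,40,2)): print(ph,xc,d,piv(ph,xc,d).round(4))
E
```

```text
8.8833 [ 0.45213707 -0.2529257   0.26209633] [ 3.14100162 -0.00413859  0.00471728] [ 0.2438843   0.66239952 -1.26856549] 9.999941289424896 0.14052242407052484
4366 168 308 287 356
frame front x max 0.03992757296154886 y -0.017623922119737734 0.016509052630721888
[-0.02853754 -0.00100388 -0.07670228]
27 48 -15 [0.6057 0.1494 0.224 ]
27 48 -2 [0.6115 0.1483 0.2124]
27 48 1 [0.6128 0.148  0.2097]
18 45 1 [0.6054 0.1494 0.2017]
9 42 1 [0.599  0.1506 0.1929]
0 40 1 [0.5947 0.1515 0.1841]
0 40 2 [0.5951 0.1514 0.1832]
```

play_rows(
  rows=[
    [0.03, 0.07, 0, -0.01, -1],
    [0.05, 0.14, 0, -0.03, -1],
    [0.08, 0.21, 0, -0.05, -1],
    [0.107, 0.28, 0, -0.07, -1],
    [0.133, 0.35, 0, -0.09, -1],
    [0.16, 0.42, 0, -0.11, -1],
    [0.187, 0.49, 0, -0.123, -1],
    [0.21, 0.55, 0, -0.123, -1],
  ],
)

```text
clock: 9.6
eef_pos: [0.5562, 0.0243, 0.258]
ee_rot: [3.14, 0.003, -0.189]
contact_force: [0.3, -1.0, -1.4]
finger_gap: 0.137
grip_force: 10.0
```

play_rows(
  rows=[
    [0.025, 0.065, 0, 0, -1],
    [0.05, 0.13, 0, 0, -1],
    [0.07, 0.19, 0, 0, -1],
    [0.085, 0.23, 0, 0, -1],
    [0.096, 0.255, 0, 0, -1],
    [0.096, 0.255, 0, 0, -1],
    [0.096, 0.255, 0, 0, -1],
  ],
)

```text
clock: 10.18
eef_pos: [0.6039, 0.1497, 0.2582]
ee_rot: [3.14, 0.003, -0.188]
contact_force: [-0.3, -0.2, -0.7]
finger_gap: 0.135
grip_force: 10.0
```

Run:
```python
from path import *
s=robot.sense(); p=s["eef_pos"]; print(s["clock"],p,s["ee_rot"],s["contact_force"],s["grip_force"])
for ph,xc,d in ((27,48,-15),(27,48,-4),(27,48,1)): print(((piv(ph,xc,d)-p)/.5).round(4))
```

```text
10.1833 [0.60393405 0.14973847 0.25817804] [ 3.13960898e+00  2.64943038e-03 -1.87853758e-01] [-0.3091367  -0.17303797 -0.65030107] 9.999969005584717
[ 0.0035 -0.0007 -0.0684]
[ 0.0133 -0.0026 -0.088 ]
[ 0.0178 -0.0035 -0.0969]
```

play_rows(
  rows=[
    [0.003, -0.0007, -0.03, 0, -1],
    [0.0035, -0.0007, -0.06, 0, -1],
    [0.009, -0.0016, -0.078, 0, -1],
    [0.0133, -0.0026, -0.088, 0, -1],
    [0.0133, -0.0026, -0.088, 0, -1],
    [0.0133, -0.0026, -0.088, 0, -1],
  ],
)

```text
clock: 10.68
eef_pos: [0.6113, 0.1478, 0.2162]
ee_rot: [3.141, 0.0, -0.189]
contact_force: [0.2, -0.4, -0.4]
finger_gap: 0.138
grip_force: 10.0
```

play_rows(
  rows=[
    [0.001, -0.0002, -0.002, 0, -1],
    [0.002, -0.0004, -0.004, 0, -1],
    [0.003, -0.0006, -0.006, 0, -1],
    [0.004, -0.0008, -0.008, 0, -1],
    [0.004, -0.0008, -0.008, 0, -1],
  ],
)

```text
clock: 11.1
eef_pos: [0.6131, 0.148, 0.2121]
ee_rot: [-3.142, -0.0, -0.189]
contact_force: [-0.6, -0.2, -0.9]
finger_gap: 0.136
grip_force: 10.0
```

Run:
```python
from path import *
s=robot.sense(); p=s["eef_pos"]; print(s["clock"],p,s["contact_force"],s["wrist_torque"],s["grip_force"])
for ph,xc,d in ((24,47,1),(20,46,1),(16,45,1),(12,44,1),(8,42.5,1),(4,41,1),(0,40,1)): print(((piv(ph,xc,d)-p)/.5).round(4))
```

```text
11.1 [0.61314857 0.14799176 0.21214053] [-0.62998591 -0.18282928 -0.91507779] [-0.08978223  0.00018501 -0.00149984] 9.999972134828568
[-0.0059  0.001  -0.0101]
[-0.0119  0.0022 -0.017 ]
[-0.0174  0.0032 -0.0241]
[-0.0226  0.0042 -0.0316]
[-0.0281  0.0053 -0.0397]
[-0.0332  0.0062 -0.048 ]
[-0.0369  0.0069 -0.056 ]
```

play_rows(
  rows=[
    [-0.001, 0, -0.005, 0, -1],
    [-0.006, 0.001, -0.01, 0, -1],
    [-0.012, 0.0022, -0.017, 0, -1],
    [-0.0174, 0.0032, -0.0241, 0, -1],
    [-0.0174, 0.0032, -0.0241, 0, -1],
  ],
)

```text
clock: 11.52
eef_pos: [0.6035, 0.1497, 0.1994]
ee_rot: [3.141, 0.001, -0.188]
contact_force: [-1.9, 0.8, 1.6]
finger_gap: 0.136
grip_force: 10.0
```

```bash
cat > look.py <<'E'
from path import *
import sys
s=robot.sense(); p=np.array(s["eef_pos"]); print(s["clock"],p.round(4),s["contact_force"].round(2),s["grip_force"])
t=sys.argv[1]; grab("wrist",t); im,P=cloud(t)
ex=np.array([np.cos(y)*np.cos(th),np.sin(y)*np.cos(th),np.sin(th)]); ey=np.array([-np.sin(y),np.cos(y),0]); ez=np.cross(ex,ey)
Q=(P-O)*1e3; S=np.stack([Q@ex,Q@ey,Q@ez],-1)
white=im.min(-1)>110
k=white&(abs(S[...,1])<25)&(S[...,0]>15)&(S[...,0]<62)&(S[...,2]>-8)&(S[...,2]<25)
q=S[k]
A=np.c_[q[:,0],q[:,1],np.ones(len(q))]; c=np.linalg.lstsq(A,q[:,2],rcond=None)[0]
for _ in range(3):
    g=abs(A@c-q[:,2])<2; c=np.linalg.lstsq(A[g],q[g,2],rcond=None)[0]
q=q[g]; print("carrier top in stage frame: n",len(q),"pitch rel deg",np.degrees(np.arctan(c[0])).round(2),"roll",np.degrees(np.arctan(c[1])).round(2),"z at 0",c[2].round(2),"x",np.percentile(q[:,0],[1,99,99.8]).round(1),"y",np.percentile(q[:,1],[1,99]).round(1))
print("rect",cv2.minAreaRect(q[:,:2].astype(np.float32)))
m=(im.max(-1)<110)&(abs(S[...,1])<47)&(abs(S[...,1])>21)&(abs(S[...,0]-20)<25)&(abs(S[...,2])<10); z=S[m]
c=np.linalg.lstsq(np.c_[z[:,0],z[:,1],np.ones(len(z))],z[:,2],rcond=None)[0]; print("stage",len(z),"pitch",np.degrees(np.arctan(c[0])).round(2),"z0",c[2].round(2))
E
python3 look.py w5
```

```text
11.5167 [0.6035 0.1497 0.1994] [-1.91  0.78  1.64] 10.000320374965668
carrier top in stage frame: n 5175 pitch rel deg -21.14 roll -0.48 z at 0 19.03 x [16.  55.2 55.5] y [-23.2  23.6]
rect ((35.401641845703125, -0.11273765563964844), (40.98820495605469, 49.950233459472656), 0.5947248935699463)
stage 4628 pitch 0.08 z0 -1.26
```

play_rows(
  rows=[
    [-0.005, 0.001, -0.0075, 0, -1],
    [-0.0107, 0.0021, -0.0156, 0, -1],
    [-0.0107, 0.0021, -0.0156, 0, -1],
  ],
)

```text
clock: 11.82
eef_pos: [0.5983, 0.1506, 0.1915]
ee_rot: [3.141, 0.001, -0.189]
contact_force: [-0.3, 0.6, 1.4]
finger_gap: 0.134
grip_force: 10.0
```

```bash
sed -i 's/abs(S\[...,1\])<25)&(S\[...,0\]>15)/abs(S[...,1])<16)\&(S[...,0]>17)/' look.py; python3 look.py w6
python3 - <<'E'
import cv2; im=cv2.imread("pics/w6.png"); cv2.imwrite("pics/w6c.png",im[100:330,180:480])
E
```

```text
11.8167 [0.5983 0.1506 0.1915] [-0.3   0.59  1.37] 10.000369548797607
carrier top in stage frame: n 4525 pitch rel deg -15.59 roll -0.43 z at 0 13.38 x [17.4 55.1 55.5] y [-15.7  15.7]
rect ((36.44281768798828, -0.0022182464599609375), (31.965065002441406, 38.87549591064453), 89.9994888305664)
stage 4652 pitch 0.03 z0 -1.12
```

View pics/w6c.png

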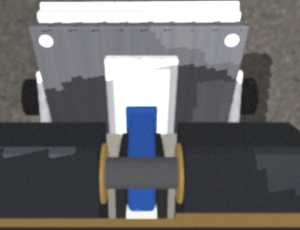

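The carrier's upper edge is at crop row 57, columns 105–178, on the stage with its top edge at row 25. The white strip at rows 0–20 is the frame behind and was contaminating my fit. I'll mask it.

```bash
sed -i 's/^k=white/n_,l_,st_,_c=cv2.connectedComponentsWithStats(((im.min(-1)>100)\&(S[...,0]<52)\&(abs(S[...,1])<22)\&(S[...,0]>15)\&(S[...,2]>-8)\&(S[...,2]<25)).astype(np.uint8)); white=l_==1+st_[1:,4].argmax()\nk=white/; s/(abs(S\[...,1\])<16)&/(abs(S[...,1])<22)\&/; s/^t=sys.argv\[1\]; grab("wrist",t)/t=sys.argv[1]; len(sys.argv)>2 or grab("wrist",t)/' look.py; for t in w5 w6; do python3 look.py $t old|grep -A1 carrier; done
```

```text
carrier top in stage frame: n 4261 pitch rel deg -22.07 roll -0.59 z at 0 19.62 x [17.8 51.8 52. ] y [-20.1  20.1]
rect ((34.52133560180664, 0.00078582763671875), (34.9487190246582, 43.85356903076172), 0.015852980315685272)
carrier top in stage frame: n 4626 pitch rel deg -16.97 roll -0.56 z at 0 13.92 x [17.4 51.7 51.9] y [-20.5  20.7]
rect ((34.49885940551758, -0.04207801818847656), (43.90658187866211, 34.98991012573242), 89.97930145263672)
```

```bash
sed -i 's/im.min(-1)>100)/im.min(-1)>150)/' look.py; for t in w5 w6; do python3 look.py $t old|grep -A1 carrier; done
python3 - <<'E'
from path import *
im,P=cloud("w6"); ex=np.array([np.cos(y)*np.cos(th),np.sin(y)*np.cos(th),np.sin(th)]); ez=np.array([-np.sin(th)*np.cos(y),-np.sin(th)*np.sin(y),np.cos(th)])
for v in range(120,235,8): print(v,im[v,300],((P[v,300]-O)@ex*1e3).round(1),((P[v,300]-O)@ez*1e3).round(1))
E
```

```text
carrier top in stage frame: n 3486 pitch rel deg -16.87 roll -0.1 z at 0 16.77 x [17.6 43.9 44.2] y [-17.2  15.7]
rect ((30.810977935791016, -0.7199916839599609), (33.756324768066406, 27.546308517456055), 89.97441864013672)
carrier top in stage frame: n 3242 pitch rel deg -9.51 roll -0.12 z at 0 10.44 x [17.3 40.9 41.3] y [-17.2  15.7]
rect ((29.273643493652344, -0.8466300964355469), (24.52940559387207, 33.87996292114258), 0.05318042263388634)
120 [255 255 255] 51.3 -13.9
128 [129 121 122] 54.2 -1.2
136 [131 120 122] 50.4 -0.8
144 [130 122 123] 45.7 -1.8
152 [132 124 125] 42.0 -0.7
160 [255 255 255] 40.2 3.1
168 [255 255 255] 37.0 4.9
176 [255 255 255] 32.8 5.4
184 [255 255 255] 28.5 6.1
192 [255 255 255] 24.1 6.8
200 [255 255 255] 19.2 7.0
208 [255 255 255] 14.4 7.7
216 [255 255 255] 9.3 8.1
224 [255 255 255] 4.2 8.8
232 [255 255 254] -0.6 9.9
```

play_rows(
  rows=[
    [-0.003, 0.0005, -0.005, 0, -1],
    [-0.006, 0.001, -0.01, 0, -1],
    [-0.0088, 0.0016, -0.0163, 0, -1],
    [-0.0088, 0.0016, -0.0163, 0, -1],
  ],
)

```text
clock: 12.2
eef_pos: [0.5943, 0.1514, 0.1835]
ee_rot: [3.141, 0.001, -0.189]
contact_force: [-1.5, 1.3, 1.5]
finger_gap: 0.14
grip_force: 10.0
```

```bash
python3 look.py w7
```

```text
12.2 [0.5943 0.1514 0.1835] [-1.46  1.3   1.5 ] 10.000513046979904
carrier top in stage frame: n 2931 pitch rel deg -2.66 roll -0.03 z at 0 5.29 x [17.2 38.3 38.6] y [-17.2  15.7]
rect ((27.970672607421875, -0.7873687744140625), (21.935043334960938, 34.05598068237305), 0.004695025272667408)
stage 4472 pitch 0.04 z0 -1.18
```

play_rows(
  rows=[
    [0.0006, -0.0001, -0.0012, 0, -1],
    [0.0012, -0.0002, -0.0024, 0, -1],
    [0.0018, -0.0003, -0.0036, 0, -1],
    [0.0018, -0.0003, -0.0036, 0, -1],
    [0.0018, -0.0003, -0.0036, 0, -1],
  ],
)

```text
clock: 12.67
eef_pos: [0.5951, 0.1512, 0.1822]
ee_rot: [3.141, 0.001, -0.189]
contact_force: [-5.1, 1.2, 2.9]
finger_gap: 0.136
grip_force: 10.0
```

```bash
python3 look.py w8; python3 -c "
from rig import robot; print(robot.sense()['wrist_torque'])"
```

```text
12.6667 [0.5951 0.1512 0.1822] [-5.09  1.19  2.94] 10.000981092453003
carrier top in stage frame: n 2920 pitch rel deg -2.37 roll 0.03 z at 0 3.63 x [17.3 38.3 38.6] y [-17.2  15.7]
rect ((27.876171112060547, -0.7743167877197266), (21.739011764526367, 33.87874984741211), 0.015477800741791725)
stage 4542 pitch 0.04 z0 -2.68
[0.40558149 1.68264408 0.03351801]
```

```bash
cat > pitch.py <<'E'
from path import *
import sys
def pitch(t,p,tilt,zoff):
    # p: slide underside centre, tilt: assumed pitch; returns residual pitch of top face
    im,P=cloud(t); ex=np.array([np.cos(yy)*np.cos(tilt),np.sin(yy)*np.cos(tilt),np.sin(tilt)]); ey=np.array([-np.sin(yy),np.cos(yy),0]); ez=np.cross(ex,ey)
    Q=(P-p)*1e3; S=np.stack([Q@ex,Q@ey,Q@ez],-1)
    k=(im.min(-1)>150)&(S[...,0]>17)&(S[...,0]<36)&(abs(S[...,1])<15)&(abs(S[...,2]-5)<5); k=cv2.erode(k.astype(np.uint8),np.ones((5,5)))>0
    q=S[k]; 
    pr=[]
    for a in range(17,36,3):
        m=(q[:,0]>=a)&(q[:,0]<a+3); pr.append(np.median(q[m,2]).round(2) if m.sum()>5 else None)
    c=np.polyfit(q[:,0],q[:,2],1); print(t,len(q),"pitch",np.degrees(np.arctan(c[0])).round(2),"z17..35",pr)
yy=.0047; pitch("w4",np.array([.4521,-.2529,.262-.0816]),0.004,0)
yy=y
for t,d in (("w7",1.2),("w8",2.7)): pitch(t,O-d/1e3*np.array([-np.sin(th)*np.cos(y),-np.sin(th)*np.sin(y),np.cos(th)]),th,0)
E
python3 pitch.py
```

```text
w4 1514 pitch 0.24 z17..35 [np.float64(4.29), np.float64(4.32), np.float64(4.32), np.float64(4.36), np.float64(4.39), np.float64(4.36), None]
w7 1483 pitch -0.61 z17..35 [np.float64(5.28), np.float64(5.42), np.float64(5.55), np.float64(5.5), np.float64(5.44), np.float64(5.19), None]
w8 1573 pitch -0.59 z17..35 [np.float64(5.34), np.float64(5.45), np.float64(5.49), np.float64(5.52), np.float64(5.41), np.float64(5.17), None]
```

play_rows(
  rows=[
    [0, 0, 0, 0, -1],
    [0, 0, 0, 0, -1],
    [0, 0, 0, 0, -1],
    [0, 0, 0, 0, -1],
    [0, 0, 0, 0, -1],
    [0, 0, 0, 0, -1],
  ],
)

```text
clock: 13.22
eef_pos: [0.5951, 0.1512, 0.1823]
ee_rot: [3.141, 0.001, -0.189]
contact_force: [-5.7, 1.1, 4.0]
finger_gap: 0.135
grip_force: 10.0
```

```bash
python3 - <<'E'
from h import *
grab("side","s9"); grab("wrist","w9"); a=load("s9")[0][160:340,245:400]; b=load("w9")[0]
cv2.imwrite("pics/fin.png",np.hstack([cv2.resize(a,(345,400)),b[:, 120:560]]))
E
python3 look.py w9 old
```

```text
13.3167 [0.5951 0.1512 0.1822] [-3.23  2.16  2.53] 10.000975281000137
carrier top in stage frame: n 2926 pitch rel deg -2.47 roll -0.04 z at 0 3.72 x [17.3 38.5 38.7] y [-17.3  15.5]
rect ((27.970352172851562, -0.8430290222167969), (34.00529098510742, 21.99409294128418), 89.75009155273438)
stage 4556 pitch 0.04 z0 -2.63
```

View pics/fin.png

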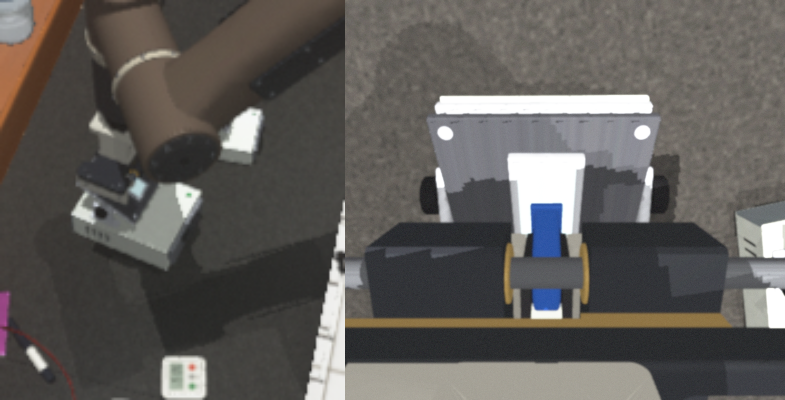

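The carrier (right panel, columns 508–584) is centred on the stage plate (columns 430–658), and the drawer stays shut (left panel). The stage tilt is unchanged and the press is steady at about 5 N. Handing in.

```bash
python3 -c "
from rig import robot; print(robot.sign_off())"
```

```text
the job is handed in; nothing more can be done
None
```

The job is handed in: the drawer measured fully home, and the arm is still gripping the carrier and pressing it on the sloped stage at about 5 N, flush within the 0.6° I could measure and centred over the window to about 1.5 mm.

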